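Loosen the knurled lock ring two turns and push the stop bar home

ROBOT

A 6-joint arm with a two-finger parallel gripper is mounted at the origin on a cart in front of the work surface, level with it; the furniture and walls round the work are solid. World frame = base frame: x ahead of the robot, y to its left, z up, the work surface at z = 0. Lengths are in m, angles in rad, forces in N, time in s.
With the tool pointing down it reaches from about 0.35 to 0.975 m from the base axis. Payload 4.9 kg.
Tool frame: the origin (TCP) lies midway between the tips of the shut fingers; the grasp point (between the pads) lies 19 mm behind it; z points along the fingers, y is the line along which they close (so a half turn about z gives the same grasp; the last joint's range is limited). The gripper opens to 85 mm and grips with 20 to 120 N. Pads are 22 mm wide; open, the fingers measure 114 mm over their backs; the gripper's body (76 mm by 85 mm) begins 54 mm behind the grasp point. The pads swing forward as they close: fully open they stand 13 mm farther back than shut.
Start: joints at [1.179, 0.053, 1.613, -0, 1.476, -0.119], TCP at [0.168, 0.602, 0.231] pointing down, gripper open.
Joint ranges: [-3.01, 3.01], [-1.01, 2.22], [0.06, 2.58], [-1.02, 4.17], [0.09, 2.62], [-3.14, 3.14]. Speed limits (rad/s): [2.57, 2.57, 3.14, 3.14, 3.14, 3.14].

INTERFACE

Orientations are given as a unit quaternion [w, x, y, z].
In Python, from plant import state, grab_frame, camera_info, job_done, spot_in, masks_of, pinpoint gives the robot as it stands.
- The arm moves only by the shell command python3 -m handwheel 'ROWS' [OPENING]. ROWS is JSON, a list that holds one entry, the list of rows, each a list of 6 numbers: the shift along the world's x, y, z in m, then the turn, a rotation vector about the world's x, y, z in degrees. In form: [[[tx, ty, tz, ax, ay, az], ...]]. A call has 1 to 20 rows; each row shifts and turns the commanded pose from where the row before left it; what a row does not reach is not made up. A row lasts 1/12 s, in which the tool goes at most 41.7 mm and 7.16 degrees, less where a joint would pass 70% of its speed; a pose out of reach is approached as far as the arm can. A call is refused whole if a number of a shift passes 0.0417 or a number of a turn 7.16, either way. A call with a gripper value outside its range is refused whole. OPENING is the opening, from 0 (shut) to 1 (fully open), set as the call begins (- or left out, the last holds). The fingers move at their own pace and stop on an object; the grip force is fixed at half the most. Time passes only in rows, so rows that do not move let the fingers close. It gives the time, the measured TCP pose, the force, the opening and the grip force at its end, in the units of the state.
- state(): the state, without advancing time (a new reading comes with each control period).
- grab_frame(name): name is "side" or "top" or "wrist"; returns (picture, depth): 384x512x3 uint8, blue, green, red; 384x512 float32, m along the optical axis (not along the pixel's ray), 0 where there is no reading.
- camera_info(name): a dict with "fx", "fy", "cx", "cy" (pixels), "T" (4x4, takes a point from camera to world coordinates). Camera axes: x right, y up, looking along -z (the intrinsics and any distortion apply to the point x, -y, -z); pixel columns grow to the right and rows downward; lengths in m; the calibration is good to about 2 mm. A picture is of the moment at which its call begins: read the wrist's pose just before it. camera_info takes no time and is no camera call; for the wrist camera it gives the pose at the moment of the call.
- job_done(): hands the job in; it is judged then, once.
Trained networks look in the newest picture that a camera, given by its name, has taken for a name from the list of things; names that differ only in an ending like _2 or _b are one class to them, and where a whole thing is asked for, a point or a joint stands for the part that bears it (a point fixed in the world has none). Each returns a list of dicts, best first, with "conf" (0 to 1); they miss things now and then, are a little off and sometimes report something else, mostly with a low value. They report only what shows in the picture. A call takes as long as a camera call.
- spot_in(camera, thing): "box" ([left, top, width, height] in pixels, round what is visible of it).
- masks_of(camera, thing): "region" (384x512 bool, what is visible of it) and "box" ([left, top, width, height] in pixels, round what is visible of it).
- pinpoint(camera, thing): "position" ([column, row] in pixels: a listed point, or the origin of a listed thing).
The state is a dict: "time": time; "joint_pos": joint angles; "joint_vel": joint speeds; "joint_efforts": joint torques, N m; "tool_pos": TCP position; "tool_rot": TCP orientation; "contact_force": force on the tool from outside, world axes, zero at the start; "ft_torque": the same for the moment, N m; "gripper_width": opening from 0.0 (shut) to 1.0 (fully open); "grasp_force": force on a finger pad.
Only numpy, scipy, OpenCV 4.12 (cv2) and the standard library are available. Lean on these libraries where they do the work, as an engineer would, in place of code of your own. Each camera call takes 0.05 s, during which the arm holds its last target. There are 200 camera calls.

TASK

Loosen the big knurled lock ring of the end-stop fixture by two full turns anticlockwise (seen from above), rolling a fingertip along its rim, and finish with the black index line on its top within an eighth of a turn of the small upright pointer beside the rim, where it started. Only then push the upright end of the slotted bar with the fingertips, away from the robot, until the bar is fully home against its end stop. Pinch and lift nothing, do not press hard (about 40 N at most) and leave the loose parts round the fixture where they stand.

Things in the scene. Friction and masses are not known exactly. Their poses are not given: they have to be found in the camera images.
- stop_fixture: end-stop fixture, fixed to the bench: grey base plate 190x120x12 mm (x -85 to +105, y -60 to +60 in its own frame). Origin on the bench, on the axis of the ring and its 16 mm stud (top 56 mm over the bench). x axis: the way the bar is pushed; y left of that; z up. Guide strips beside the bar 21 mm high. Pointer: small steel blade on the plate at x 0, y +47 to +60, 18 mm high
- lock_ring (a joint): turn of the knurled steel lock ring about the stud, rad: 0 = tight, at every start; grows anticlockwise seen from above (loosening), 6.283 a turn, 12.566 = two turns. At 0 and each full turn its index line stands at the pointer (fixture +y). Free to 19. It stays where it is left; about 1.5 N along the rim turns it
- ring_center (a point): on the ring's axis, half-way up its rim. Solid rigid disc 81 mm in diameter, rim vertical and 20 mm high (22 to 42 mm over the bench when tight); rises 2 mm a turn when loosened. A finger moved round it without being turned itself rolls on the rim, so the ring turns by more than the angle the finger has gone round
- index_mark (a point): outer end of the index line, a black radial bar 16 mm long and 3.5 mm wide on the ring's top, 38 mm from the axis; it turns with the ring
- stop_bar (a joint): slide of the slotted aluminium bar under the ring, m: 0 = out, 0.045 = fully home against its end stop; grows along the fixture's +x. Starts between 0 and 0.010. About 2.5 N moves it; it stays where it is left
- stop_face (a point): centre of the outer face (looking to the fixture's -x) of the bar's upright end plate: 14 mm thick (x), 56 mm wide (y), 14 to 62 mm over the bench; this point is 40 mm over the bench and 120 mm from the ring's axis when the joint reads 0. The bar behind it is 34 mm wide, its top 20 mm over the bench
- bush_flanged: short flanged steel bush, 30x30x28 mm, loose bystander to be left alone; origin at the centre of its underside
- steel_ring: loose plain steel ring, 36x36x12 mm, loose bystander to be left alone; origin at the centre of its underside
- bush_long: long steel bush standing, 26x26x45 mm, loose bystander to be left alone; origin at the centre of its underside
- bush_brass: brass bush, 18x18x22 mm, loose bystander to be left alone; origin at the centre of its underside
- stepped_shaft: stepped steel shaft standing on end, 17x17x80 mm, loose bystander to be left alone; origin at the centre of its underside
- plug_gauge: plug gauge lying flat, 22x122x15 mm, loose bystander to be left alone; origin at the centre of its underside

How it is judged:
On the way, in this order (a step that is already met when the one before it is completed fails the run):
1. the lock ring is loosened by two full turns (within an eighth of a turn) (value of joint lock_ring between 11.78 and 13.35 rad), for 0.3 s.
2. the stop bar is pushed fully home (value of joint stop_bar above 0.042 m), for 0.2 s.
At the end, for the whole second after the job is handed in: the lock ring rests two full turns loose (within an eighth of a turn, 0.78 rad), the stop bar rests fully home (within 3 mm of its stop), the loose parts are at rest (all of step 1 and value of joint stop_bar above 0.042 m and velocity of joint lock_ring between -0.05 and 0.05 rad/s and velocity of joint stop_bar below 0.01 m/s and linear speed of each of bush_flanged, steel_ring, bush_long, bush_brass, stepped_shaft, plug_gauge below 0.02 m/s); the robot touches nothing.
It fails at once if the bar is pushed (6 mm) before the ring is two turns loose (distance of stop_face from where it was at the start of the episode above 0.006 m and value of joint lock_ring below 11.78 rad).
It fails at once if the ring or the bar is pressed with more than 45 N (contact force between the fingers and lock_ring above 45 N or contact force between the fingers and stop_bar above 45 N).
It fails at once if a loose part is shoved or lifted (moved 15 mm) (distance of any of bush_flanged, steel_ring, bush_long, bush_brass, stepped_shaft, plug_gauge from where it was at the start of the episode above 0.015 m).
It also fails if it takes over 72 s, if anything falls off the work surface, if the arm or the gripper's body presses on something with over 40 N, if the wrist force passes 120 N, or if a joint passes its speed limit or range.

## Working session

There is one attempt and no reset: what is moved stays moved. The work goes in short steps, Python scripts to look and compute and a shell command to move; the robot and the scene stay as the last step left them, time stands still between calls to the robot, and variables do not carry over. Pictures are saved under pics/ and viewed, at most 10 in all, crops included, and the job is handed in when it is done.

```bash
mkdir -p pics; ls; cat > h.py <<'E'
import numpy as np, cv2
from plant import *
def world(cam,px,depth=None,z=None):
    c=camera_info(cam);T=np.array(c["T"])
    r=np.array([(px[0]-c["cx"])/c["fx"],-(px[1]-c["cy"])/c["fy"],-1.])
    d=T[:3,:3]@r
    s=depth if z is None else (z-T[2,3])/d[2]
    return T[:3,3]+s*d
E
python3 - <<'E'
from h import *
s=state();print(s)
for n in("top","side"):
    p,d=grab_frame(n);cv2.imwrite(f"pics/{n}0.png",p);c=camera_info(n);print({k:c[k] for k in c if k!='T'},np.round(c["T"],3).tolist())
    for t,z in [("ring_center",.032),("index_mark",.042),("stop_face",.04),("stop_fixture",0),("bush_flanged",0),("steel_ring",0),("bush_long",0),("bush_brass",0),("stepped_shaft",0),("plug_gauge",0)]:
        for r in pinpoint(n,t)[:1]:
            print(n,t,np.round(r["position"],1),round(r["conf"],2),world(n,r["position"],z=z).round(4))
E
```

```text
pics
{'time': 0.0, 'joint_pos': array([ 1.17900820e+00,  5.33694664e-02,  1.61433667e+00, -5.73709371e-07,
        1.47599881e+00, -1.19025841e-01]), 'joint_vel': array([-0.00119448,  0.00073462,  0.00204722, -0.00061181, -0.00012334,
       -0.00210271]), 'joint_efforts': array([ 2.65446060e-04, -3.93687379e+01, -3.70172846e+01, -6.22465927e-05,
        7.20426717e-03,  4.79014631e-06]), 'tool_pos': array([0.16813911, 0.60129289, 0.23002972]), 'tool_rot': array([-2.66548233e-04,  1.35958653e-01,  9.90713949e-01, -1.02195972e-03]), 'contact_force': array([-0.38803361, -0.05399365, -0.16867237]), 'ft_torque': array([0.03297795, 0.02611532, 0.01505639]), 'grasp_force': 0.0, 'gripper_width': 0.9949187915102835}
{'fx': 420.2483685683423, 'fy': 420.2483685683423, 'cx': 254.4127324459334, 'cy': 187.48036503055428} [[-0.013, 0.993, -0.122, 0.464], [-0.999, -0.017, -0.03, -0.131], [-0.032, 0.121, 0.992, 0.964], [0.0, 0.0, 0.0, 1.0]]
top ring_center [321.6 202.4] 0.97 [ 0.5427 -0.2514  0.032 ]
top index_mark [309.7 212.5] 0.58 [ 0.5201 -0.2235  0.042 ]
top stop_face [350.1 250.4] 0.81 [ 0.437
[... 560 characters left out ...]
4, 0.527], [-0.064, 0.611, -0.789, -0.974], [-0.018, 0.79, 0.613, 0.704], [0.0, 0.0, 0.0, 1.0]]
side ring_center [241.4 236.4] 0.97 [ 0.5362 -0.2509  0.032 ]
side index_mark [233.8 221.4] 0.81 [ 0.5223 -0.2149  0.042 ]
side stop_face [184.8 163.2] 0.53 [0.4097 0.0132 0.04  ]
side stop_fixture [242.6 251.5] 0.66 [ 0.5371 -0.262   0.    ]
side bush_flanged [209.1 230.3] 0.6 [ 0.4678 -0.1914  0.    ]
side steel_ring [246.2 248.8] 0.58 [ 0.5449 -0.2547  0.    ]
side bush_long [298.7 220.8] 0.79 [ 0.6648 -0.1766 -0.    ]
side bush_brass [209.9 179.7] 0.5 [ 0.4681 -0.0056  0.    ]
side stepped_shaft [216.9 160.1] 0.56 [0.4857 0.0796 0.    ]
side plug_gauge [178.6 163.4] 0.76 [0.3866 0.0732 0.    ]
```

View pics/top0.png

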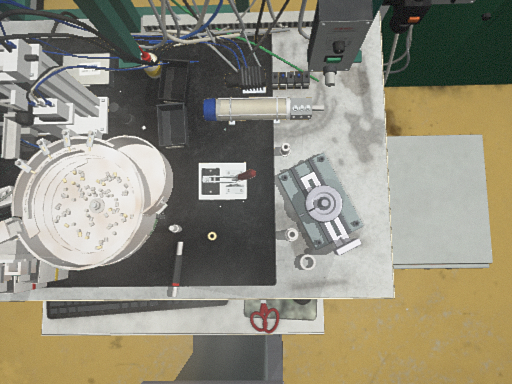

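View pics/side0.png

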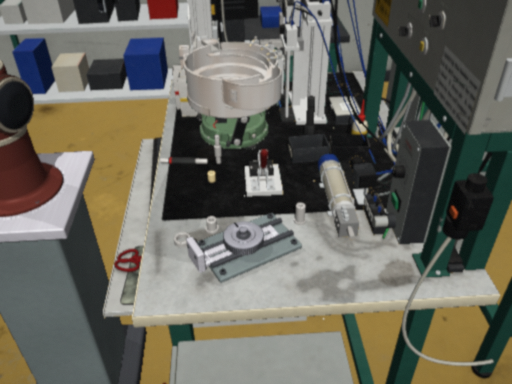

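Top view: the ring is at (322,203), the end plate at (346,245), the flanged bush at (292,235), the steel ring at (306,262) and the long bush at (285,149). The side view agrees, so the fixture +x points about 29° left of world x. I'm raising the arm and carrying it over with the fingers shut.

```bash
python3 -m handwheel '[[[0,0,0.03,0,0,0],[0,0,0.03,0,0,0],[0,0,0.03,0,0,0],[0,0,0.03,0,0,0],[0.01,-0.03,0,0,0,0],[0.01,-0.03,0,0,0,0],[0.01,-0.03,0,0,0,0],[0.01,-0.03,0,0,0,0],[0.01,-0.03,0,0,0,0],[0.01,-0.03,0,0,0,0],[0.01,-0.03,0,0,0,0],[0.01,-0.03,0,0,0,0],[0.01,-0.03,0,0,0,0],[0.01,-0.03,0,0,0,0],[0.01,-0.03,0,0,0,0],[0.01,-0.03,0,0,0,0]]]' 0
python3 -m handwheel '[[[0.018,-0.035,0,0,0,0],[0.018,-0.035,0,0,0,-6.5],[0.018,-0.035,0,0,0,-6.5],[0.018,-0.035,0,0,0,-6.5],[0.018,-0.035,0,0,0,-6.5],[0.018,-0.035,0,0,0,-6.5],[0.018,-0.035,0,0,0,-6.5],[0.018,-0.035,0,0,0,-6.4],[0.018,-0.035,0,0,0,0],[0.018,-0.035,0,0,0,0],[0.018,-0.035,-0.02,0,0,0],[0.018,-0.035,-0.03,0,0,0],[0.018,-0.035,-0.03,0,0,0],[0.018,-0.035,-0.03,0,0,0],[0,0,0,0,0,0],[0,0,0,0,0,0],[0,0,0,0,0,0]]]'
python3 - <<'E'
from h import *
s=state();print(s["joint_pos"],s["tool_pos"],s["tool_rot"],s["contact_force"])
n="wrist"
c=camera_info(n);print({k:c[k] for k in c if k!='T'},np.round(c["T"],3).tolist())
p,d=grab_frame(n);cv2.imwrite("pics/w1.png",p)
for t,z in [("ring_center",.032),("index_mark",.042),("stop_face",.04),("stop_fixture",0),("bush_flanged",0),("steel_ring",0),("bush_long",0)]:
    for r in pinpoint(n,t)[:1]: print(t,np.round(r["position"],1),round(r["conf"],2),world(n,r["position"],z=z).round(4))
E
```

```text
time: 2.43
tool_pos: [0.2884, 0.2405, 0.3515]
tool_rot: [0.0, 0.136, 0.991, 0.0]
contact_force: [0.2, 0.3, 0.0]
gripper_width: -0.005
grasp_force: 0.0
time: 3.85
tool_pos: [0.5309, -0.2295, 0.2571]
tool_rot: [0.0, 0.508, 0.861, 0.0]
contact_force: [-0.1, 0.3, 0.2]
gripper_width: -0.006
grasp_force: 0.0
[-5.36740510e-01 -7.19139988e-02  1.69381171e+00  3.04809011e-04
  1.51966257e+00 -1.04221749e+00] [ 0.53091384 -0.22945743  0.25706965] [1.68056634e-05 5.07833037e-01 8.61455503e-01 1.52138117e-04] [-0.13501247  0.33532423  0.21428835]
{'fx': 280.9173231928038, 'fy': 280.9173231928038, 'cx': 251.54349606291404, 'cy': 193.2572913428875} [[0.875, -0.465, -0.135, 0.496], [0.484, 0.84, 0.245, -0.167], [0.0, -0.28, 0.96, 0.399], [0.0, 0.0, 0.0, 1.0]]
ring_center [249.8 183.1] 0.61 [ 0.5406 -0.2494  0.032 ]
index_mark [250.  158.4] 0.94 [ 0.5239 -0.2184  0.042 ]
stop_face [163.9 182. ] 0.9 [ 0.4396 -0.3013  0.04  ]
stop_fixture [249.7 182.7] 0.77 [ 0.5438 -0.2561  0.    ]
bush_flanged [232.4 118.2] 0.79 [ 0.4785 -0.1874  0.    ]
steel_ring [181.9 113.9] 0.98 [ 0.4151 -0.2159  0.    ]
bush_long [353.1 172.9] 0.82 [ 0.6672 -0.1702  0.    ]
```

View pics/w1.png

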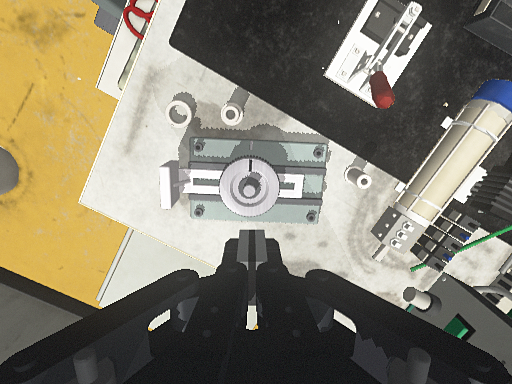

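The wrist view shows the ring at (250,185), the index line pointing up the image at the pointer, the bar plate at (168,187) and the shut fingertips at (252,240). The tool is already aligned with the fixture. One refinement: the ring outline and the fingertip size.

```bash
cat >> h.py <<'E'
def ringfit(n,ztop=.042):
    m=masks_of(n,"lock_ring")
    if not m: return
    cs,_=cv2.findContours(m[0]["region"].astype(np.uint8),cv2.RETR_EXTERNAL,cv2.CHAIN_APPROX_NONE)
    c=max(cs,key=cv2.contourArea)[:,0]
    w=np.array([world(n,p,z=ztop)[:2] for p in c]); (x,y),r=cv2.minEnclosingCircle((w*1000).astype(np.float32))
    e=cv2.fitEllipse((w*1000).astype(np.float32))
    print(n,round(m[0]["conf"],2),"minenc",round(x,1),round(y,1),round(r,1),"ellipse",np.round(e[0],1),np.round(e[1],1))
E
python3 - <<'E'
from h import *
for n in("wrist","top","side"):
    p,d=grab_frame(n); ringfit(n)
    if n=="wrist": W=d
s=state();c=camera_info("wrist");T=np.array(c["T"]);t=s["tool_pos"]
v,u=np.mgrid[0:384,0:512]
P=np.stack([(u-c["cx"])/c["fx"]*W,-(v-c["cy"])/c["fy"]*W,-W],-1)@T[:3,:3].T+T[:3,3]
a=np.radians(29);ex=np.array([np.cos(a),np.sin(a),0]);ey=np.array([-np.sin(a),np.cos(a),0])
ok=(W>0)&(np.linalg.norm(P-t,axis=-1)<.09)
for z0 in range(-4,60,6):
    k=ok&(P[...,2]-t[2]>z0/1e3)&(P[...,2]-t[2]<=(z0+6)/1e3)&(np.abs((P-t)@ex)<.05)
    if k.sum()>3:
        q=P[k]-t;print(z0,k.sum(),"fx",(q@ex).min().round(4),(q@ex).max().round(4),"fy",(q@ey).min().round(4),(q@ey).max().round(4))
E
```

```text
wrist 0.57 minenc 539.9 -250.8 42.2 ellipse [ 538.9 -251.4] [80.  82.4]
top 0.9 minenc 536.4 -247.4 39.3 ellipse [ 528.2 -238.7] [40.5 76.7]
side 0.95 minenc 539.0 -262.9 49.8 ellipse [ 539.5 -262.5] [82.9 98.3]
2 114 fx -0.0122 0.0119 fy 0.0066 0.0119
8 269 fx -0.0134 0.0136 fy 0.0064 0.0118
14 313 fx -0.0135 0.0137 fy 0.0062 0.0119
20 324 fx -0.0135 0.0136 fy 0.0062 0.0119
26 309 fx -0.0135 0.0137 fy 0.0063 0.012
32 583 fx -0.0093 0.0087 fy -0.011 0.0119
38 435 fx -0.0262 0.0281 fy -0.0008 0.0144
44 1608 fx -0.0345 0.0345 fy -0.0117 0.0149
50 3209 fx -0.0385 0.0385 fy -0.0102 0.0144
56 2834 fx -0.0433 0.0437 fy -0.009 0.0136
```

The outline fit puts the ring centre at about (0.5395, -0.2507). The shut finger block is about 27 (fixture x) × 22 mm (fixture y). Next I go down beside the rim on the free fixture −y side.

```bash
cat >> h.py <<'E'
C=np.array([.5395,-.2507]);A=np.radians(29);EX=np.array([np.cos(A),np.sin(A)]);EY=np.array([-np.sin(A),np.cos(A)])
def fix():
    s=state();q=s["tool_pos"][:2]-C;f=s["contact_force"]
    return np.array([q@EX,q@EY,s["tool_pos"][2]])*1e3, np.array([f[:2]@EX,f[:2]@EY,f[2]])
E
python3 -m handwheel '[[[0.0127,-0.0283,0,0,0,0],[0.0127,-0.0283,0,0,0,0],[0.0127,-0.0283,0,0,0,0],[0,0,-0.035,0,0,0],[0,0,-0.035,0,0,0],[0,0,-0.035,0,0,0],[0,0,-0.035,0,0,0],[0,0,-0.035,0,0,0],[0,0,-0.03,0,0,0],[0,0,-0.01,0,0,0],[0,0,0,0,0,0],[0,0,0,0,0,0]]]' 
python3 -c "
from h import *
print(*fix(),state()['tool_pos'])"
```

```text
time: 5.55
tool_pos: [0.5693, -0.3148, 0.0423]
tool_rot: [0.0, 0.508, 0.861, -0.0]
contact_force: [0.7, -0.6, 0.8]
gripper_width: -0.001
grasp_force: 0.0
[ -4.98142009 -70.48209216  42.29827344] [ 0.32851175 -0.90549157  0.81783127] [ 0.56931355 -0.31476007  0.04229827]
```

```bash
python3 -m handwheel '[[[0,0,-0.006,0,0,0],[0,0,-0.005,0,0,0],[-0.0039,0.007,0,0,0,0],[-0.0039,0.007,0,0,0,0],[-0.0005,0.0009,0,0,0,0],[0,0,0,0,0,0],[0,0,0,0,0,0]]]' 
python3 -c "
from h import *
print(*fix())"
python3 -m handwheel '[[[-0.0005,0.0009,0,0,0,0],[0,0,0,0,0,0]]]' >/dev/null
python3 -c "
from h import *
print(*fix())"
python3 -m handwheel '[[[-0.0005,0.0009,0,0,0,0],[0,0,0,0,0,0]]]' >/dev/null
python3 -c "
from h import *
print(*fix())"

```

```text
time: 6.13
tool_pos: [0.5614, -0.3004, 0.0319]
tool_rot: [0.002, 0.508, 0.862, -0.001]
contact_force: [2.8, -2.4, -2.2]
gripper_width: 0.006
grasp_force: 2.5
[ -4.93548987 -54.12617357  31.94706457] [ 1.29932931 -3.46864219 -2.165501  ]
[ -4.9406674  -53.95382378  32.09568662] [-0.41181699 -6.19483457 -1.47278437]
[ -4.94900152 -53.73141046  32.27475785] [-0.09442338 -9.29964776 -2.72913811]
```

Contact is at about 54.2 mm from the axis, and the stiffness is a soft 3 N per commanded mm, so a 3 mm inset gives about 9 N. A helper will plan the rolling path of the box round the disc.

```bash
cat > plan.py <<'E'
# Minkowski path of a box finger (half a,b) round disc R; prints world rows (m). usage: s1 step cx cy a b inset
import sys,json; from h import *
s1,step,ox,oy,a,b,ins=map(float,sys.argv[1:8]);R=40.5-ins
st=json.load(open("st.json")) # s: mm along nominal path, cmd: commanded (world mm rel C)
def pt(s):   # s in nominal (R=40.5) arc length, s=0 at bottom face middle
    q=40.5*np.pi/2; segs=[("x",a,-90),("c",q,-90),("y",2*b,0),("c",q,0),("x",2*a,90),("c",q,90),("y",2*b,180),("c",q,180),("x",a,270)]
    s=s%sum(g[1] for g in segs); 
    for i,(k,L,ph) in enumerate(segs):
        if s<=L: break
        s-=L
    if k=="c":
        sx,sy={-90:(a,-b),0:(a,b),90:(-a,b),180:(-a,-b)}[ph];t=np.radians(ph)+s/40.5
        return np.array([ox+sx+R*np.cos(t),oy+sy+R*np.sin(t)])
    if ph==-90: p=(s,-b-R)
    elif ph==270: p=(s-a,-b-R)
    elif ph==0: p=(R+a,s-b)
    elif ph==90: p=(a-s,b+R)
    else: p=(-R-a,b-s)
    return np.array(p)+[ox,oy]
n=max(1,round((s1-st["s"])/step));cmd=np.array(st["cmd"]);rows=[]
for s in np.linspace(st["s"],s1,n+1)[1:]:
    p=pt(s);w=p[0]*EX+p[1]*EY;d=np.round((w-cmd)*10)/10;cmd=cmd+d
    rows.append([round(d[0]/1e3,4),round(d[1]/1e3,4),0,0,0,0])
json.dump({"s":s1,"cmd":cmd.tolist()},open("st.json","w"))
print(json.dumps([rows]).replace(" ","").replace(".0,",",")); print("end at",pt(s1).round(1))
E
python3 - <<'E'
from h import *;import json
w=-4.95*EX-51.4*EY
json.dump({"s":-4.95,"cmd":w.tolist()},open("st.json","w"))
E
python3 plan.py 65 7 0 -1.4 13.5 12.4 3.2
```

```text
[[[0.006,0.0037,0,0,0,0],[0.0061,0.0033,0,0,0,0],[0.0059,0.0034,0,0,0,0],[0.0051,0.0039,0,0,0,0],[0.0044,0.0048,0,0,0,0],[0.0034,0.0054,0,0,0,0],[0.0025,0.0059,0,0,0,0],[0.0015,0.0063,0,0,0,0],[0.0003,0.0064,0,0,0,0],[-0.0008,0.0064,0,0,0,0]]]
end at [ 49.1 -24.8]
```

```bash
python3 -m handwheel '[[[0.006,0.0037,0,0,0,0],[0.0061,0.0033,0,0,0,0],[0.0059,0.0034,0,0,0,0],[0.0051,0.0039,0,0,0,0],[0.0044,0.0048,0,0,0,0],[0.0034,0.0054,0,0,0,0],[0.0025,0.0059,0,0,0,0],[0.0015,0.0063,0,0,0,0],[0.0003,0.0064,0,0,0,0],[-0.0008,0.0064,0,0,0,0]]]'
cat > look.py <<'E'
from h import *
print(*[x.round(1) for x in fix()])
for n in("top","side"):
    grab_frame(n)
    for r in pinpoint(n,"index_mark")[:1]:
        w=world(n,r["position"],z=.043)[:2]-C;print(n,round(r["conf"],2),"r",round(np.linalg.norm(w)*1e3),"deg from pointer",round((np.degrees(np.arctan2(w@EY,w@EX))-90)%360))
E
python3 look.py
```

```text
time: 7.3
tool_pos: [0.5945, -0.2475, 0.0308]
tool_rot: [0.001, 0.508, 0.862, 0.0]
contact_force: [2.8, -2.2, 0.8]
gripper_width: 0.001
grasp_force: 1.3
[ 49.6 -23.9  30.8] [ 1.4 -3.2  0.8]
side 0.58 r 30 deg from pointer 48
```

```bash
python3 - <<'E'
from h import *
c=camera_info("wrist");p,d=grab_frame("wrist");cv2.imwrite("pics/w2.png",p)
for t,z in(("ring_center",.033),("index_mark",.043),("stop_face",.04)):
    for r in pinpoint("wrist",t)[:2]: print(t,np.round(r["position"]),round(r["conf"],2),world("wrist",r["position"],z=z).round(4))
ringfit("wrist",.043)
E
```

```text
ring_center [157. 210.] 0.82 [ 0.5405 -0.253   0.033 ]
index_mark [ 87. 161.] 0.66 [ 0.5035 -0.242   0.043 ]
wrist 0.81 minenc 541.5 -251.1 42.1 ellipse [ 540.3 -250.6] [76.6 83.1]
```

View pics/w2.png

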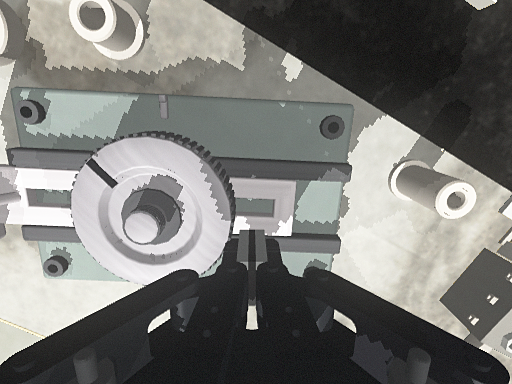

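Wrist view: the index line is at (103,174), so the ring has turned about 48° anticlockwise. It lost contact part way round the corner because the finger block is narrower in x than I assumed. I'll use a smaller half-width and more inset.

```bash
cat > look.py <<'E'
from h import *
print(*[x.round(1) for x in fix()])
grab_frame("wrist")
m=pinpoint("wrist","index_mark")
if not m or m[0]["conf"]<.5:
    grab_frame("side");m2=pinpoint("side","index_mark")
    for r in m2[:1]:print("side",r["conf"],np.degrees(np.arctan2(*( (world("side",r["position"],z=.044)[:2]-C)@np.array([EY,EX]).T)))-90)
for r in m[:1]:
    w=world("wrist",r["position"],z=.044)[:2]-C+.0016*EY;print(round(r["conf"],2),"r",round(np.linalg.norm(w)*1e3),"deg from pointer",round((np.degrees(np.arctan2(w@EY,w@EX))-90)%360))
E
python3 plan.py 88 7 0.2 -1.6 11.5 12.2 4
```

```text
[[[-0.0051,0.0072,0,0,0,0],[-0.0036,0.0065,0,0,0,0],[-0.0037,0.0067,0,0,0,0]]]
end at [48.2 -0.9]
```

```bash
python3 -m handwheel '[[[-0.0051,0.0072,0,0,0,0],[-0.0036,0.0065,0,0,0,0],[-0.0037,0.0067,0,0,0,0],[0,0,0,0,0,0]]]' >/dev/null; python3 look.py;python3 plan.py 160 7 0.2 -1.6 11.5 12.2 4
```

```text
[51.4 -0.8 32.4] [12.5  0.7  0.9]
0.69 r 39 deg from pointer 73
[[[-0.0035,0.0063,0,0,0,0],[-0.0034,0.006,0,0,0,0],[-0.004,0.0051,0,0,0,0],[-0.0049,0.0043,0,0,0,0],[-0.0055,0.0034,0,0,0,0],[-0.006,0.0024,0,0,0,0],[-0.0064,0.0012,0,0,0,0],[-0.0065,0.0001,0,0,0,0],[-0.0064,-0.001,0,0,0,0],[-0.0061,-0.0022,0,0,0,0]]]
end at [14.5 47. ]
```

Contact gives 12.5 N and the ring is at 73°, so the half-width is about 11.3 mm. Rolling on.

```bash
python3 -m handwheel '[[[-0.0035,0.0063,0,0,0,0],[-0.0034,0.006,0,0,0,0],[-0.004,0.0051,0,0,0,0],[-0.0049,0.0043,0,0,0,0],[-0.0055,0.0034,0,0,0,0],[-0.006,0.0024,0,0,0,0],[-0.0064,0.0012,0,0,0,0],[-0.0065,0.0001,0,0,0,0],[-0.0064,-0.001,0,0,0,0],[-0.0061,-0.0022,0,0,0,0]]]' >/dev/null; python3 look.py;python3 plan.py 225 7 0.2 -1.6 11.3 12.2 4
```

```text
[13.2 47.8 30.5] [-0.5 -1.1  0.4]
side 0.97 -244.15165386238542
[[[-0.0064,-0.0035,0,0,0,0],[-0.0063,-0.0035,0,0,0,0],[-0.0063,-0.0035,0,0,0,0],[-0.006,-0.0034,0,0,0,0],[-0.0051,-0.0041,0,0,0,0],[-0.0042,-0.0049,0,0,0,0],[-0.0034,-0.0056,0,0,0,0],[-0.0022,-0.0061,0,0,0,0],[-0.0012,-0.0064,0,0,0,0]]]
end at [-41.3  31.1]
```

```bash
sed -i 's/.0016\*EY/.0028*EY/; s/\[:2\]-C)@/[:2]-C+.0028*EY)@/' look.py
python3 - <<'E'
import json;s=json.load(open("st.json"));
import numpy as np
d=np.array([[-64,-35],[-63,-35],[-63,-35],[-60,-34],[-51,-41],[-42,-49],[-34,-56],[-22,-61],[-12,-64]]).sum(0)/10
s["cmd"]=(np.array(s["cmd"])-d).tolist();s["s"]=160;json.dump(s,open("st.json","w"))
E
python3 plan.py 171 6 0 -2.8 11.1 11 4.5
```

```text
[[[-0.0061,-0.0066,0,0,0,0],[-0.0048,-0.0027,0,0,0,0]]]
end at [ 0.4 44.2]
```

```bash
python3 -m handwheel '[[[-0.0061,-0.0066,0,0,0,0],[-0.0048,-0.0027,0,0,0,0],[0,0,0,0,0,0]]]' >/dev/null; python3 look.py
```

```text
[-0.  48.1 30.4] [-0.5 13.   7.8]
side 0.55 -231.65642214179243
```

Contact on the +y side fixes the fixture-y offset at -2.9 mm and the half-depth at 10.9 mm, which explains the lost contact. Continuing with the corrected geometry.

```bash
python3 plan.py 255 7 0 -2.9 11.1 10.9 4.5
```

```text
[[[-0.0062,-0.0036,0,0,0,0],[-0.0059,-0.0034,0,0,0,0],[-0.0049,-0.0038,0,0,0,0],[-0.0042,-0.0046,0,0,0,0],[-0.0033,-0.0052,0,0,0,0],[-0.0024,-0.0057,0,0,0,0],[-0.0014,-0.0061,0,0,0,0],[-0.0003,-0.0062,0,0,0,0],[0.0008,-0.0062,0,0,0,0],[0.0018,-0.0059,0,0,0,0],[0.0029,-0.0058,0,0,0,0],[0.0034,-0.0061,0,0,0,0]]]
end at [-47.1  -1. ]
```

```bash
python3 -m handwheel '[[[-0.0062,-0.0036,0,0,0,0],[-0.0059,-0.0034,0,0,0,0],[-0.0049,-0.0038,0,0,0,0],[-0.0042,-0.0046,0,0,0,0],[-0.0033,-0.0052,0,0,0,0],[-0.0024,-0.0057,0,0,0,0],[-0.0014,-0.0061,0,0,0,0]]]' >/dev/null; python3 look.py;  python3 -m handwheel '[[[-0.0003,-0.0062,0,0,0,0],[0.0008,-0.0062,0,0,0,0],[0.0018,-0.0059,0,0,0,0],[0.0029,-0.0058,0,0,0,0],[0.0034,-0.0061,0,0,0,0]]]' >/dev/null; python3 look.py; python3 plan.py 345 7 0 -2.9 11.1 10.9 4.5
```

```text
[-41.4  31.4  30.1] [-4.2  6.9  3.9]
side 0.74 -164.00637530667262
[-53.   -0.1  30.1] [-21.6   2.8   8.5]
0.79 r 37 deg from pointer 255
[[[0.0034,-0.0061,0,0,0,0],[0.0033,-0.0059,0,0,0,0],[0.0036,-0.005,0,0,0,0],[0.0043,-0.0043,0,0,0,0],[0.0051,-0.0036,0,0,0,0],[0.0055,-0.0026,0,0,0,0],[0.0059,-0.0016,0,0,0,0],[0.0062,-0.0006,0,0,0,0],[0.0061,0.0005,0,0,0,0],[0.006,0.0014,0,0,0,0],[0.0056,0.0025,0,0,0,0],[0.006,0.0034,0,0,0,0],[0.0061,0.0033,0,0,0,0]]]
end at [  2.5 -49.8]
```

The ring is at 255° and rolling without slip. The −x contact gives a = 12 and ox = −0.9, so I'm refitting and continuing.

```bash
python3 - <<'E'
from h import *;import json
w=-47.1*EX-1.0*EY
json.dump({"s":257.6,"cmd":w.tolist()},open("st.json","w"))
E
python3 plan.py 350 7 -0.9 -2.9 12 10.9 4; python3 plan.py 440 7 -0.9 -2.9 12 10.9 4
```

```text
[[[0.0014,-0.0073,0,0,0,0],[0.0034,-0.0061,0,0,0,0],[0.0038,-0.0052,0,0,0,0],[0.0046,-0.0044,0,0,0,0],[0.0053,-0.0036,0,0,0,0],[0.0058,-0.0026,0,0,0,0],[0.0062,-0.0015,0,0,0,0],[0.0064,-0.0004,0,0,0,0],[0.0064,0.0007,0,0,0,0],[0.0061,0.0018,0,0,0,0],[0.0059,0.0029,0,0,0,0],[0.0062,0.0034,0,0,0,0],[0.0062,0.0035,0,0,0,0]]]
end at [  3.  -50.3]
[[[0.0061,0.0033,0,0,0,0],[0.0054,0.0034,0,0,0,0],[0.0046,0.0042,0,0,0,0],[0.0038,0.0049,0,0,0,0],[0.003,0.0055,0,0,0,0],[0.002,0.0059,0,0,0,0],[0.0009,0.0062,0,0,0,0],[-0.0001,0.0062,0,0,0,0],[-0.0012,0.0061,0,0,0,0],[-0.0022,0.0058,0,0,0,0],[-0.0031,0.0059,0,0,0,0],[-0.0034,0.0061,0,0,0,0],[-0.0033,0.006,0,0,0,0]]]
end at [47.6  4.5]
```

```bash
python3 -m handwheel '[[[0.0014,-0.0073,0.001,0,0,0],[0.0034,-0.0061,0,0,0,0],[0.0038,-0.0052,0,0,0,0],[0.0046,-0.0044,0,0,0,0],[0.0053,-0.0036,0,0,0,0],[0.0058,-0.0026,0,0,0,0],[0.0062,-0.0015,0,0,0,0],[0.0064,-0.0004,0,0,0,0],[0.0064,0.0007,0,0,0,0],[0.0061,0.0018,0,0,0,0],[0.0059,0.0029,0,0,0,0],[0.0062,0.0034,0,0,0,0],[0.0062,0.0035,0,0,0,0]]]' >/dev/null; python3 look.py
```

```text
[  4.1 -53.7  33. ] [ -1.7 -10.9  -4.8]
0.95 r 38 deg from pointer 36
```

396°, with about 11 N of force. Continuing.

```bash
python3 -m handwheel '[[[0.0061,0.0033,0,0,0,0],[0.0054,0.0034,0,0,0,0],[0.0046,0.0042,0,0,0,0],[0.0038,0.0049,0,0,0,0],[0.003,0.0055,0,0,0,0],[0.002,0.0059,0,0,0,0],[0.0009,0.0062,0,0,0,0],[-0.0001,0.0062,0,0,0,0],[-0.0012,0.0061,0,0,0,0],[-0.0022,0.0058,0,0,0,0],[-0.0031,0.0059,0,0,0,0],[-0.0034,0.0061,0,0,0,0],[-0.0033,0.006,0,0,0,0]]]' >/dev/null; python3 look.py; python3 plan.py 525 7 -0.9 -2.9 12 10.9 4
```

```text
[51.5  5.6 33.1] [11.3 -1.7 -0.1]
0.85 r 37 deg from pointer 164
[[[-0.0034,0.0058,0,0,0,0],[-0.0041,0.005,0,0,0,0],[-0.0048,0.0042,0,0,0,0],[-0.0054,0.0032,0,0,0,0],[-0.006,0.0023,0,0,0,0],[-0.0063,0.0012,0,0,0,0],[-0.0063,0.0001,0,0,0,0],[-0.0063,-0.001,0,0,0,0],[-0.0061,-0.0021,0,0,0,0],[-0.0059,-0.0032,0,0,0,0],[-0.0062,-0.0034,0,0,0,0],[-0.0062,-0.0035,0,0,0,0]]]
end at [-6.8 44.5]
```

```bash
python3 -m handwheel '[[[-0.0034,0.0058,0,0,0,0],[-0.0041,0.005,0,0,0,0],[-0.0048,0.0042,0,0,0,0],[-0.0054,0.0032,0,0,0,0],[-0.006,0.0023,0,0,0,0],[-0.0063,0.0012,0,0,0,0],[-0.0063,0.0001,0,0,0,0],[-0.0063,-0.001,0,0,0,0],[-0.0061,-0.0021,0,0,0,0],[-0.0059,-0.0032,0,0,0,0],[-0.0062,-0.0034,0,0,0,0],[-0.0062,-0.0035,0,0,0,0]]]' >/dev/null; python3 look.py; python3 plan.py 560 7 -0.9 -2.9 12 10.9 4
```

```text
[-8.2 48.  31. ] [0.7 8.8 5.4]
side 0.73 -65.97393814141239
[[[-0.006,-0.0033,0,0,0,0],[-0.0052,-0.0037,0,0,0,0],[-0.0044,-0.0044,0,0,0,0],[-0.0037,-0.0052,0,0,0,0],[-0.0026,-0.0057,0,0,0,0]]]
end at [-36.8  35.6]
```

```bash
python3 -m handwheel '[[[-0.006,-0.0033,0,0,0,0],[-0.0052,-0.0037,0,0,0,0],[-0.0044,-0.0044,0,0,0,0],[-0.0037,-0.0052,0,0,0,0],[-0.0026,-0.0057,0,0,0,0]]]' >/dev/null; python3 look.py; python3 plan.py 568 7 -0.9 -2.9 12 10.9 4
```

```text
[-38.2  35.9  31.5] [0.3 2.2 0.2]
0.86 r 36 deg from pointer 307
[[[-0.0018,-0.007,0,0,0,0]]]
end at [-41.7  30.4]
```

```bash
python3 - <<'E'
import json
s=json.load(open("st.json"));s["s"]=560;s["cmd"]=[s["cmd"][0]+1.8,s["cmd"][1]+7];json.dump(s,open("st.json","w"))
E
python3 plan.py 590 6 -0.9 -2.9 12 10.9 5.5
```

```text
[[[-0,-0.0055,0,0,0,0],[-0.0007,-0.0051,0,0,0,0],[0.0001,-0.0052,0,0,0,0],[0.0009,-0.0051,0,0,0,0],[0.0016,-0.0049,0,0,0,0]]]
end at [-47.7  12.1]
```

```bash
python3 -m handwheel '[[[0.001,-0.0065,0,0,0,0],[-0.0007,-0.0051,0,0,0,0],[0.0001,-0.0052,0,0,0,0],[0.0009,-0.0051,0,0,0,0],[0.0006,-0.0039,0,0,0,0]]]' >/dev/null; python3 look.py; python3 plan.py 599 5 -0.9 -2.9 12 10.9 4.5
```

```text
[-51.5  14.2  30.7] [-13.3   6.5   7.7]
0.67 r 37 deg from pointer 344
[[[0.0008,-0.004,0,0,0,0],[0.0021,-0.0039,0,0,0,0]]]
end at [-48.9   3.7]
```

```bash
python3 -m handwheel '[[[0.0008,-0.004,0,0,0,0],[0.0021,-0.0039,0,0,0,0],[0.0006,-0.0011,0,0,0,0]]]' >/dev/null; python3 look.py
# withdraw along -ex a little, then up
python3 -m handwheel '[[[-0.0087,-0.0048,0,0,0,0],[-0.0070,-0.0039,0,0,0,0],[0,0,0.03,0,0,0],[0,0,0.04,0,0,0],[0,0,0.04,0,0,0],[0,0,0.04,0,0,0],[0,0,0,0,0,0]]]'
python3 - <<'E'
from h import *
c=camera_info("wrist");p,d=grab_frame("wrist");cv2.imwrite("pics/w3.png",p)
for t,z in(("ring_center",.036),("index_mark",.046),("stop_face",.04)):
    for r in pinpoint("wrist",t)[:2]: print(t,np.round(r["position"]),round(r["conf"],2),world("wrist",r["position"],z=z).round(4))
E
```

```text
[-53.5   3.   31.1] [-15.6   2.6   4.9]
0.88 r 38 deg from pointer 5
time: 16.5
tool_pos: [0.4838, -0.2842, 0.1927]
tool_rot: [0.009, 0.508, 0.861, -0.001]
contact_force: [1.8, -0.5, 1.0]
gripper_width: -0.001
grasp_force: 0.0
ring_center [311. 176.] 0.79 [ 0.5343 -0.2472  0.036 ]
index_mark [308. 145.] 0.64 [ 0.5091 -0.2194  0.046 ]
stop_face [206. 172.] 0.85 [ 0.4322 -0.2927  0.04  ]
```

View pics/w3.png

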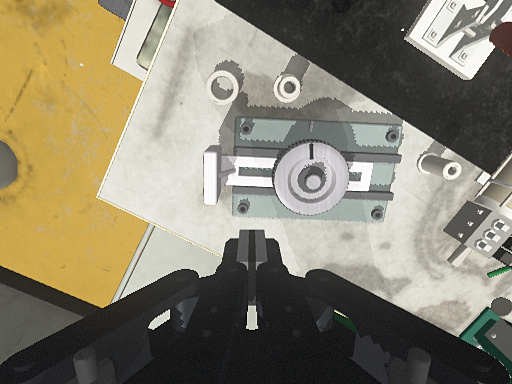

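The index line at (311,150) stands right at the pointer at (311,127), two turns on by the count. The bar plate at (211,175) is still out. I'm moving behind its outer face.

```bash
python3 -m handwheel '[[[-0.025,-0.014,0,0,0,0],[-0.025,-0.014,0,0,0,0],[-0.025,-0.014,0,0,0,0],[0,0,-0.035,0,0,0],[0,0,-0.035,0,0,0],[0,0,-0.035,0,0,0],[0,0,-0.035,0,0,0],[0,0,-0.015,0,0,0],[0,0,0,0,0,0],[0,0,0,0,0,0]]]'
python3 - <<'E'
from h import *
f=fix();print(f[0]-[-.9,-2.9,0],f[1])
E
```

```text
time: 17.53
tool_pos: [0.4028, -0.3211, 0.0241]
tool_rot: [-0.003, 0.508, 0.861, 0.001]
contact_force: [0.6, -0.9, 0.6]
gripper_width: -0.002
grasp_force: 0.0
[-152.77422376    7.64332144   24.09992002] [ 0.05414619 -1.06554585  0.58188485]
```

```bash
python3 -m handwheel '[[[0.0037,-0.0066,0.014,0,0,0],[0.0087,0.0048,0,0,0,0],[0.0044,0.0024,0,0,0,0],[0.0044,0.0024,0,0,0,0],[0.0044,0.0024,0,0,0,0],[0.0044,0.0024,0,0,0,0],[0.0044,0.0024,0,0,0,0],[0.0044,0.0024,0,0,0,0],[0.0044,0.0024,0,0,0,0],[0.0044,0.0024,0,0,0,0],[0.0044,0.0024,0,0,0,0],[0,0,0,0,0,0]]]'>/dev/null
cat > l2.py <<'E'
from h import *
f=fix();print(f[0]-[-.9,-2.9,0],f[1])
E
python3 l2.py
```

```text
[-96.13269572  -2.07967125  40.42248392] [-0.3964612  -0.55479412 -0.60829888]
```

```bash
python3 -m handwheel '[[[0.0026,0.0015,0,0,0,0],[0.0026,0.0015,0,0,0,0],[0.0026,0.0015,0,0,0,0],[0,0,0,0,0,0]]]'>/dev/null; python3 l2.py
python3 -m handwheel '[[[0.0017,0.001,0,0,0,0],[0.0017,0.001,0,0,0,0],[0,0,0,0,0,0]]]'>/dev/null; python3 l2.py
```

```text
[-88.71986244  -2.15414042  40.36780695] [-6.09307264 -2.42393408  1.06505569]
[-88.45099621  -2.20094043  40.4172185 ] [-19.94807175  -0.86683183   4.78089013]
```

The bar is firmly against its stop at the expected place with 20 N. Backing off, lifting and checking.

```bash
python3 -m handwheel '[[[0,0,0,0,0,0],[0,0,0,0,0,0],[-0.0044,-0.0024,0,0,0,0],[-0.0087,-0.0048,0,0,0,0],[-0.0175,-0.0097,0,0,0,0],[-0.0175,-0.0097,0,0,0,0],[0,0,0.03,0,0,0],[0,0,0.04,0,0,0],[0,0,0.04,0,0,0],[0,0,0.04,0,0,0],[0.0087,0.0048,0,0,0,0],[0,0,0,0,0,0],[0,0,0,0,0,0],[0,0,0,0,0,0]]]'
python3 - <<'E'
from h import *
c=camera_info("wrist");p,d=grab_frame("wrist");cv2.imwrite("pics/w4.png",p)
P={}
for t,z in(("ring_center",.036),("index_mark",.046),("stop_face",.04),("bush_flanged",0),("steel_ring",0),("bush_long",0)):
    for r in pinpoint("wrist",t)[:1]: P[t]=world("wrist",r["position"],z=z);print(t,np.round(r["position"]),round(r["conf"],2),P[t].round(4))
if "stop_face" in P: print("joint",.120-np.linalg.norm((P["stop_face"]-P["ring_center"])[:2]))
E
```

```text
time: 20.28
tool_pos: [0.4272, -0.3171, 0.1884]
tool_rot: [-0.002, 0.508, 0.862, 0.001]
contact_force: [-0.8, -0.7, -1.0]
gripper_width: -0.002
grasp_force: 0.0
ring_center [372. 180.] 0.59 [ 0.5391 -0.2532  0.036 ]
index_mark [376. 146.] 0.63 [ 0.5175 -0.2227  0.046 ]
stop_face [302. 178.] 0.56 [ 0.4723 -0.2874  0.04  ]
bush_flanged [346.  92.] 0.93 [ 0.4749 -0.1862  0.    ]
steel_ring [288.  93.] 0.89 [ 0.4189 -0.2179  0.    ]
bush_long [484. 162.] 0.73 [ 0.6636 -0.1717  0.    ]
joint 0.04489908644779314
```

View pics/w4.png

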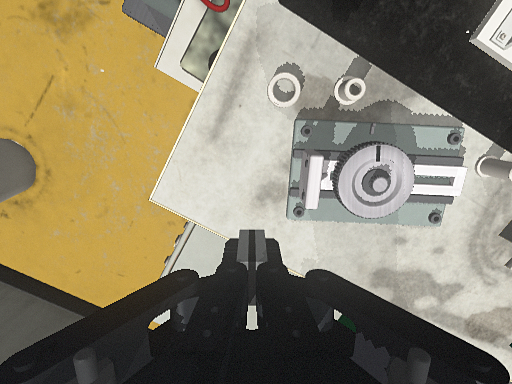

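The bar plate at (313,180) is in, with the joint at about 0.045. The index line at (378,153) faces the pointer, and the loose parts are where they were.

```bash
python3 -c "
from plant import *
print(job_done())"
```

```text
the job is handed in; nothing more can be done
None
```

I turned the lock ring two full turns loose, with its index line back at the pointer, then pushed the stop bar home (joint about 0.045 m by camera), left the loose parts where they stood and handed the job in at about 20 s; no verdict came back.

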